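Move a pan to the keep-warm zone and stand the probe thermometer in its lid

ROBOT

A 6-joint arm with a two-finger parallel gripper is mounted at the origin on the work surface; the furniture and walls round the work are solid. World frame = base frame: x ahead of the robot, y to its left, z up, the work surface at z = 0. Lengths are in m, angles in rad, forces in N, time in s.
With the tool pointing down it reaches from about 0.35 to 0.975 m from the base axis. Payload 4.9 kg.
Tool frame: the origin (TCP) lies midway between the tips of the shut fingers; the grasp point (between the pads) lies 19 mm behind it; z points along the fingers, y is the line along which they close (so a half turn about z gives the same grasp; the last joint's range is limited). The gripper opens to 85 mm and grips with 20 to 120 N. Pads are 22 mm wide; open, the fingers measure 114 mm over their backs; the gripper's body (76 mm by 85 mm) begins 54 mm behind the grasp point. The pads swing forward as they close: fully open they stand 13 mm farther back than shut.
Start: joints at [1.162, 0.053, 1.613, -0, 1.476, -0.119], TCP at [0.179, 0.599, 0.231] pointing down, gripper open.
Joint ranges: [-3.01, 3.01], [-1.01, 2.22], [0.06, 2.58], [-1.02, 4.17], [0.09, 2.62], [-3.14, 3.14]. Speed limits (rad/s): [2.57, 2.57, 3.14, 3.14, 3.14, 3.14].

INTERFACE

Orientations are given as a rotation vector (axis times angle).
In Python, from station import ctrl gives the robot as it stands.
- The arm moves only by the tool step_arm, never from a script. Its argument "targets" is a list of rows, each an object with "travel": the shift along the world's x, y, z as a fraction of full scale, a list of three; "angular": the turn, a rotation vector about the world's x, y, z as a fraction of full scale, a list of three; "gripper": the opening, from 0 (shut) to 1 (fully open). In form: [{"travel": [x, y, z], "angular": [rx, ry, rz], "gripper": gripper}, ...]. A call has 1 to 10 rows; each row is the pose to reach, as a shift and turn from the pose commanded when the call began; what a row does not reach only later rows make up. Full scale, the value 1, is 0.6 m for a shift and pi/4 rad for a turn. A row lasts 1/10 s, in which the tool goes at most 50 mm and 8.59 degrees, less where a joint would pass 70% of its speed; a pose out of reach is approached as far as the arm can. A call with a number of a shift or a turn outside -1 to 1 is refused whole. A call with a gripper value outside its range is refused whole. The fingers move at their own pace and stop on an object; "squeeze" is the grip in N (left out, the last holds). Time passes only in rows, so rows that repeat a pose let the fingers close. It gives the time, the measured TCP pose, the force, the opening and the grip force at its end, in the units of the state.
- ctrl.get_obs(): the state, without advancing time (a new reading comes with each control period).
- ctrl.get_image(name): name is "scene" or "top"; returns a dict with "img" (384x512x3 uint8, red, green, blue), "fx", "fy", "cx", "cy" (pixels), "rvec" (rotation vector, rad) and "tvec" (3), from world to camera coordinates, as OpenCV has them. Camera axes: x right, y down, z forward; pixel columns grow to the right and rows downward; lengths in m; the calibration is good to about 2 mm. A picture is of the moment at which its call begins. There is no depth.
- ctrl.finish_job(): hands the job in; it is judged then, once.
The state is a dict: "t": time; "q": joint angles; "dq": joint speeds; "effort": joint torques, N m; "tool_pos": TCP position; "tool_rot": TCP orientation; "contact_force": force on the tool from outside, world axes, zero at the start; "wrist_torque": the same for the moment, N m; "opening": finger opening in m; "grip_force": force on a finger pad.
Only numpy, scipy, OpenCV 4.12 (cv2) and the standard library are available. Lean on these libraries where they do the work, as an engineer would, in place of code of your own. Each camera call takes 0.05 s, during which the arm holds its last target. There are 200 camera calls.

TASK

Without lifting it, slide the lidded pan from the hob's large ring over to the small keep-warm ring, so that its base lies inside that ring. Put the probe thermometer into the hollow knob of the pan's lid, fully home and upright, and let go of it. Leave the spice pot, timer and whisk where they are.

Things in the scene. Friction and masses are not known exactly. Their poses are not given: they have to be found in the camera images.
- hob: Slim two-zone hob with a level black glass top, 280 x 460 x 40 mm, fixed. Origin at the centre of its underside; at zero yaw x points away from the robot, y left along its long side; z up; glass at z = 40 mm. Two thin pale rings on the glass mark the zones: a large one (200 mm across, left) and a small one (164 mm, right), centres 216 mm apart along y.
- large_zone (a point): Centre of the large ring, on the glass surface; axes as the hob's. The pan starts about here.
- small_zone (a point): Centre of the small keep-warm ring, on the glass surface; axes as the hob's.
- pan: Round steel pan with a domed lid fast on it, loose on the hob, about 0.7 kg. Flat base 124 mm across; wall 150 mm across from 18 to 92 mm height; lid rim 155 mm across. Origin at the centre of the underside, z up. An ear handle on either side (+y and -y). In the middle of the lid a black hollow knob, 35 mm across, its top 130 mm above the underside.
- ear_left (a point): Middle of the bar of the pan's +y (left) ear handle, on its centre line, 115 mm from the pan's axis and 84 mm above its underside; axes as the pan's. The bar is level and round, 9 mm thick, 40 mm of it straight along the pan's x; 36 mm free between bar and pan wall.
- ear_right (a point): Middle of the bar of the pan's -y (right) ear handle, on its centre line, 115 mm from the pan's axis and 84 mm above its underside; axes as the pan's. The bar is level and round, 9 mm thick, 40 mm of it straight along the pan's x; 36 mm free between bar and pan wall.
- lid_port (a point): Centre of the mouth of the hollow knob, level with the knob's top; axes as the pan's. The mouth is 19 mm wide and narrows like a funnel within 26 mm to a straight vertical bore 11 mm wide, which ends 48 mm below the mouth; below is the empty pan, whose floor is 125 mm below the mouth.
- thermometer: Probe thermometer, 198 mm long, 0.06 kg: white handle 85 mm long, 26 mm wide (y), 16 mm thick (z), and a thin round steel probe 5.4 mm thick, 113 mm long. Stands upright and loose in the probe stand, probe down. Origin midway along it on the back face; x runs from tip to handle top (up while it stands): handle x = 14 to 99, z = 0 to 16 mm.
- probe_tip (a point): Tip of the thermometer's probe, at x = -99, y = 0, z = 5 mm of the thermometer; axes as the thermometer's.
- probe_shoulder (a point): Where the probe enters the lower end of the handle, at x = 14, y = 0, z = 7 mm of the thermometer; axes as the thermometer's. That end is rounded (full width from x = 25 mm), so fully home its nose sinks into the mouth it rests in: this point is then about 4 mm below the lid port's mouth (3 mm below the stand's rim). A few hundredths of a radian of lean is normal.
- probe_stand: Weighted stand, fixed: steel foot 84 mm across and a grey upright tube 34 to 36 mm across, 136 mm high, with a bore 15 mm wide in which the thermometer's probe hangs, the handle resting on the tube's rim. Origin at the centre of the underside, z up.
- spice_pot: Pale rectangular pot with a spoon, 112 x 70 x 69 mm, loose; a bystander. Origin at the centre of the underside.
- timer: Round wind-up kitchen timer, 66 mm across, 48 mm high, loose; a bystander. Origin at the centre of the underside.
- whisk: Whisk lying along its x, 332 x 59 x 60 mm, loose; a bystander. Origin at the middle of its footprint.

How it is judged:
By the outcome, as a careful person would: the job done as asked, in the order asked, and still so for the second after the job is handed in, with the robot touching nothing.
It also fails if it takes over 67 s, if anything falls off the work surface, if the arm or the gripper's body presses on something with over 40 N, if the wrist force passes 120 N, or if a joint passes its speed limit or range.

## Working session

There is one attempt and no reset: what is moved stays moved. The work goes in short steps, Python scripts to look and compute and a tool call to move; the robot and the scene stay as the last step left them, time stands still between calls to the robot, and variables do not carry over. Pictures are saved under pics/ and viewed, at most 13 in all, crops included, and the job is handed in when it is done.

Besides the shell and the picture viewer there is one more tool, called after "Request:" in YAML: its name, and indented under it one key for each argument. step_arm: Moves the arm, as the interface text tells. Its arguments: {"type":"object","properties":{"targets":{"type":"array"},"squeeze":{"type":"number"}},"required":["targets"]}

```bash
ls; mkdir -p pics; python3 - <<'E'
from station import ctrl
import cv2
for n in("scene","top"):
    d=ctrl.get_image(n); cv2.imwrite(f"pics/{n}0.png",cv2.resize(d["img"][:,:,::-1],(800,600),interpolation=cv2.INTER_CUBIC))
    print(n,d["fx"],d["fy"],d["cx"],d["cy"],d["rvec"],d["tvec"])
print(ctrl.get_obs())
E
```

```text
pics
scene 398.3611639872951 398.3611639872951 255.25796129831937 186.83414952237726 [ 0.80810611 -2.65621912  1.00426015] [0.42766459 0.28621311 1.33874497]
top 364.0034486276972 364.0034486276972 251.75238506007702 193.70845111623044 [ 2.11530666 -2.16262869  0.11835003] [0.03156437 0.5310037  1.22938781]
{'t': 0.1, 'q': array([ 1.16199829e+00,  5.32947878e-02,  1.61414170e+00,  2.35788693e-05,
        1.47601760e+00, -1.19007540e-01]), 'dq': array([-0.00147836, -0.0026777 , -0.00329728, -0.00216862,  0.00077535,
       -0.00107989]), 'effort': array([-8.78288375e-06, -3.94908071e+01, -3.71363068e+01, -6.11117207e-05,
        3.98165721e-03, -1.32191857e-05]), 'tool_pos': array([0.17836782, 0.59842199, 0.23019248]), 'tool_rot': array([-4.53540652e-01, -3.10816738e+00,  2.81262581e-03]), 'contact_force': array([ 0.22126113,  0.07551386, -1.02796061]), 'wrist_torque': array([ 0.05614881,  0.06734635, -0.00980534]), 'grip_force': 0.0, 'opening': 0.08548712564354445}
```

View pics/scene0.png

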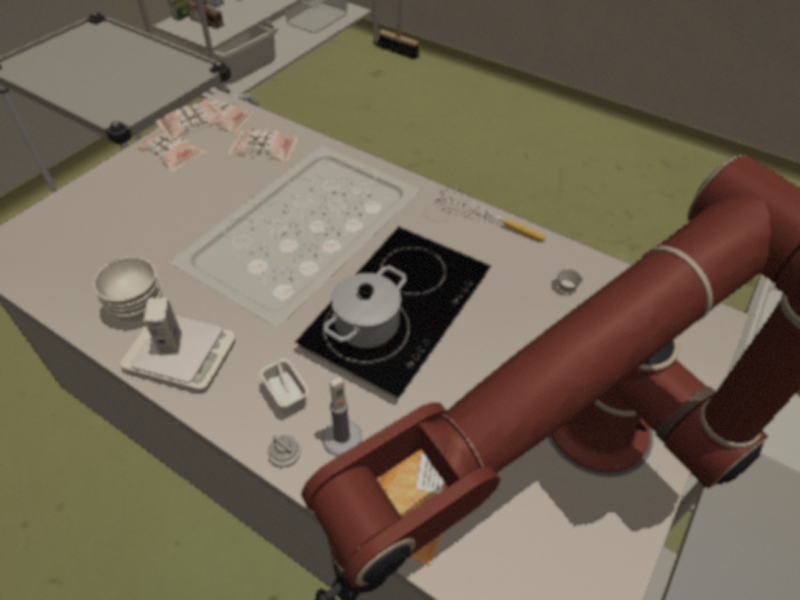

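View pics/top0.png

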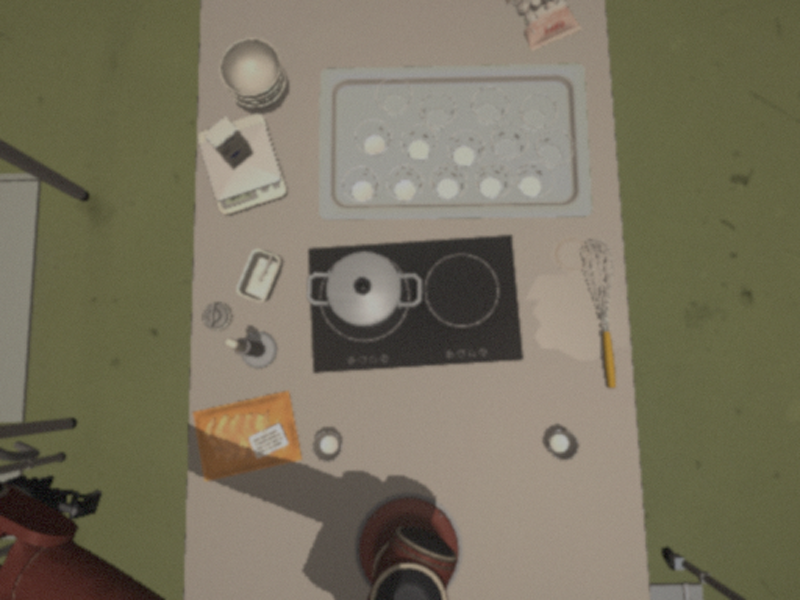

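The scene view shows the pan on the large ring (about 367,308), the thermometer stand (about 340,420), and the small ring to the right of the pan. In the top view the pan is at (365,288), the small ring at (461,290) and the stand at (258,348). Next I'll take enlarged crops to measure from.

```bash
cat > h.py <<'E'
import numpy as np, cv2
from station import ctrl
def cam(n):
    d=ctrl.get_image(n); K=np.array([[d["fx"],0,d["cx"]],[0,d["fy"],d["cy"]],[0,0,1]])
    R=cv2.Rodrigues(np.array(d["rvec"]))[0]; return d["img"],K,R,np.array(d["tvec"]).reshape(3)
def ray(c,uv):
    _,K,R,t=c; v=R.T@np.linalg.inv(K)@np.array([uv[0],uv[1],1.]); return -R.T@t, v/np.linalg.norm(v)
def onz(c,uv,z):
    o,v=ray(c,uv); return o+v*(z-o[2])/v[2]
def proj(c,P):
    _,K,R,t=c; p=K@(R@np.array(P,float)+t); return p[:2]/p[2]
def tri(c1,u1,c2,u2):
    (o1,v1),(o2,v2)=ray(c1,u1),ray(c2,u2)
    s=np.linalg.lstsq(np.c_[v1,-v2],o2-o1,rcond=None)[0]
    a,b=o1+s[0]*v1,o2+s[1]*v2; return (a+b)/2,np.linalg.norm(a-b)
def crop(c,x0,y0,w,h,k,name):
    im=cv2.resize(np.ascontiguousarray(c[0][y0:y0+h,x0:x0+w,::-1]),None,fx=k,fy=k,interpolation=cv2.INTER_CUBIC)
    for i in range(0,w,10): cv2.line(im,(i*k,0),(i*k,12 if (i+x0)%50==0 else 5),(0,255,0),1)
    for i in range(0,h,10): cv2.line(im,(0,i*k),(12 if (i+y0)%50==0 else 5,i*k),(0,255,0),1)
    cv2.imwrite("pics/"+name,im)
E
python3 - <<'E'
from h import *
t=cam("top"); s=cam("scene")
crop(t,125,140,220,110,3,"a.png"); crop(s,160,140,160,150,4,"b.png")
g=cv2.cvtColor(t[0],cv2.COLOR_RGB2GRAY)
m=(g<60).astype(np.uint8); m[:, :190]=0; m[:145]=0; m[245:]=0; m[:,345:]=0
m=cv2.morphologyEx(m,cv2.MORPH_CLOSE,np.ones((7,7)))
cs=max(cv2.findContours(m,0,2)[0],key=cv2.contourArea)
r=cv2.minAreaRect(cs); print(r)
for p in cv2.boxPoints(r): print(p,onz(t,p+0.0,0.04))
E
```

```text
((264.7362976074219, 194.1621856689453), (77.61283111572266, 131.30763244628906), 86.3086166381836)
[196.72025 159.66322] [0.65693269 0.21141051 0.04      ]
[327.75546 151.20934] [ 0.67497592 -0.24966026  0.04      ]
[332.75235 228.66115] [ 0.40446815 -0.25348901  0.04      ]
[201.71713 237.11504] [0.38518411 0.19415691 0.04      ]
```

View pics/a.png

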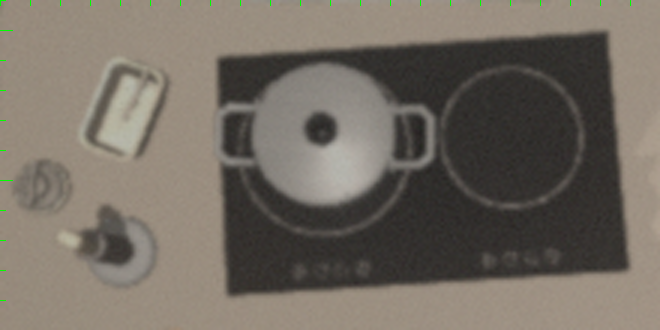

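View pics/b.png

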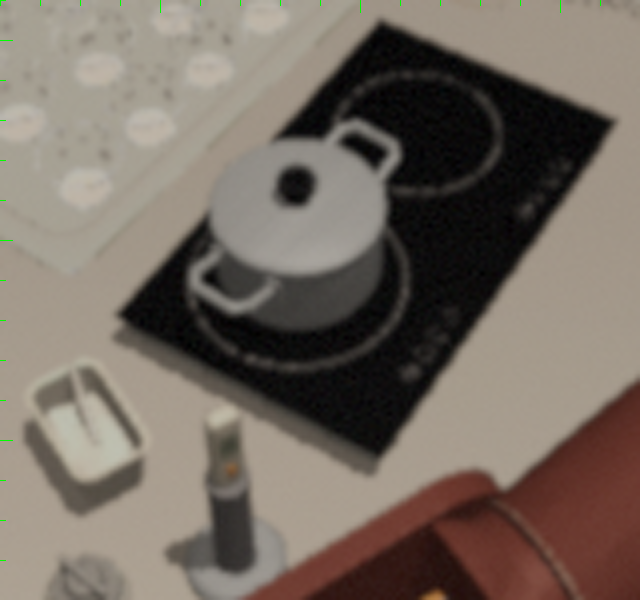

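The crops are sharp enough to measure. In crop a the small ring centre is at (513,137), the knob at (320,128), the ear bars at (223,134) and (432,135), and the stand foot at (121,251). In crop b the knob top is at (295,182) and the thermometer top at (222,413). The thermometer's display faces toward the scene camera and to its right.

```bash
python3 - <<'E'
from h import *
t=cam("top"); s=cam("scene")
A=lambda x,y:(125+(x+.5)/3-.5,140+(y+.5)/3-.5)
B=lambda x,y:(160+(x+.5)/4-.5,140+(y+.5)/4-.5)
np.set_printoptions(precision=4,suppress=True)
for n,p in dict(TL=(218,57),TR=(607,32),BR=(628,268),BL=(228,295),small=(513,137.5),large=(327,150)).items(): print(n,onz(t,A(*p),.04))
for n,p in dict(TL=(118,316),TR=(380,20),BR=(616,122),BL=(378,460),small=(418,132)).items(): print("sc",n,onz(s,B(*p),.04))
print("knob",onz(t,A(320,128),.17),onz(s,B(296,179),.17))
print("lid",onz(t,A(322.5,135),.134))
print("earL",onz(t,A(223,134),.124),"earR",onz(t,A(432,135),.124))
print("sc earR",onz(s,B(372,141),.124),"sc earL",onz(s,B(220,295),.124))
print("foot",onz(t,A(122,251),.004),onz(s,B(236,560),.006))
print("top",tri(t,A(68,238),s,B(222,413)),onz(t,A(68,238),.218),onz(s,B(222,413),.218))
print("cams",-t[2].T@t[3],-s[2].T@s[3])
crop(s,195,235,50,60,10,"c.png")
o=ctrl.get_obs(); R=cv2.Rodrigues(o["tool_rot"])[0]; print(R)
E
```

```text
TL [0.6605 0.2092 0.04  ]
TR [ 0.6782 -0.2472  0.04  ]
BR [ 0.4032 -0.2577  0.04  ]
BL [0.3822 0.1978 0.04  ]
small [ 0.5562 -0.1331  0.04  ]
large [0.5468 0.0823 0.04  ]
sc TL [0.6565 0.2123 0.04  ]
sc TR [ 0.6775 -0.2425  0.04  ]
sc BR [ 0.4009 -0.2516  0.04  ]
sc BL [0.3818 0.2061 0.04  ]
sc small [ 0.5568 -0.1286  0.04  ]
knob [0.5507 0.0797 0.17  ] [0.5507 0.0817 0.17  ]
lid [0.5491 0.08   0.134 ]
earL [0.5545 0.189  0.124 ] earR [ 0.5478 -0.0377  0.124 ]
sc earR [ 0.545  -0.0275  0.124 ] sc earL [0.5524 0.1906 0.124 ]
foot [0.4372 0.3297 0.004 ] [0.4368 0.3324 0.006 ]
top (array([0.4386, 0.3277, 0.2163]), np.float64(0.0003951915058554036)) [0.4383 0.327  0.218 ] [0.4381 0.3286 0.218 ]
cams [ 0.3597 -0.0105  1.2903] [0.0045 0.8012 1.1896]
[[-0.9583  0.2858 -0.0003]
 [ 0.2858  0.9583 -0.0007]
 [ 0.0001 -0.0007 -1.    ]]
```

View pics/c.png

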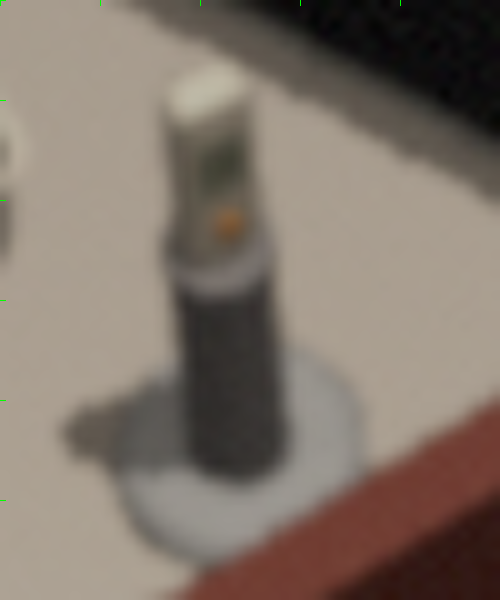

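Request:
step_arm:
  targets:
    - {"travel":[0,0,0.08],"angular":[0,0,0.1],"gripper":0.33}
    - {"travel":[0,0,0.16],"angular":[0,0,0.2],"gripper":0.33}
    - {"travel":[0.05,-0.05,0.18],"angular":[0,0,0.33],"gripper":0.33}
    - {"travel":[0.1,-0.11,0.18],"angular":[0,0,0.33],"gripper":0.33}
    - {"travel":[0.15,-0.16,0.18],"angular":[0,0,0.33],"gripper":0.33}
    - {"travel":[0.2,-0.21,0.18],"angular":[0,0,0.33],"gripper":0.33}
    - {"travel":[0.25,-0.27,0.18],"angular":[0,0,0.33],"gripper":0.33}
    - {"travel":[0.3,-0.32,0.18],"angular":[0,0,0.33],"gripper":0.33}
    - {"travel":[0.35,-0.37,0.18],"angular":[0,0,0.33],"gripper":0.33}
    - {"travel":[0.4,-0.43,0.18],"angular":[0,0,0.33],"gripper":0.33}
  squeeze: 40

```text
t: 1.3
tool_pos: [0.4195, 0.3397, 0.3394]
tool_rot: [0.047, 3.141, 0.001]
contact_force: [0.2, 0.9, -0.7]
opening: 0.0281
grip_force: 0.0
```

Request:
step_arm:
  targets:
    - {"travel":[0.08,-0.08,0],"angular":[0,0,0],"gripper":0.33}
    - {"travel":[0.14,-0.15,0],"angular":[0,0,0],"gripper":0.33}
    - {"travel":[0.19,-0.2,0],"angular":[0,0,0],"gripper":0.33}
    - {"travel":[0.223,-0.242,0],"angular":[0,0,0],"gripper":0.33}
    - {"travel":[0.223,-0.242,-0.08],"angular":[0,0,0],"gripper":0.33}
    - {"travel":[0.223,-0.242,-0.16],"angular":[0,0,0],"gripper":0.33}
    - {"travel":[0.223,-0.242,-0.24],"angular":[0,0,0],"gripper":0.33}
    - {"travel":[0.223,-0.242,-0.31],"angular":[0,0,0],"gripper":0.33}
    - {"travel":[0.223,-0.242,-0.31],"angular":[0,0,0],"gripper":0.33}

```text
t: 2.2
tool_pos: [0.5474, 0.1945, 0.1453]
tool_rot: [-0.048, -3.127, 0.005]
contact_force: [-0.7, 0.1, -0.8]
opening: 0.0279
grip_force: 0.0
```

```bash
python3 - <<'E'
from h import *
t=cam("top"); s=cam("scene")
a=[]
for c,x,y,n in((t,185,150,"t1.png"),(s,195,160,"s1.png")): crop(c,x,y,80,80,5,n); a.append(cv2.imread("pics/"+n))
cv2.imwrite("pics/ts1.png",np.hstack(a))
print(ctrl.get_obs()["tool_pos"])
for c,x,y in((t,185,150),(s,195,160)): print((proj(c,ctrl.get_obs()["tool_pos"])-[x,y])*5)
E
```

```text
[0.55228078 0.19572394 0.15352541]
[ 51.58760636 167.95106994]
[ 90.76990405 244.74640057]
```

View pics/ts1.png

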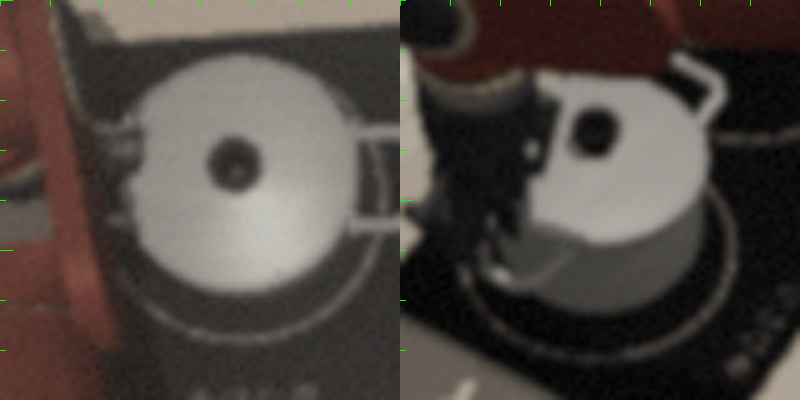

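The arm hides the left ear in both views. The pan hasn't moved (knob at (235,163) in the left crop), and the tool is where it was planned to be. Next I'll descend gently onto the bar.

Request:
step_arm:
  targets:
    - {"travel":[0,0,-0.02],"angular":[0,0,0],"gripper":0.33}
    - {"travel":[0,0,-0.04],"angular":[0,0,0],"gripper":0.33}
    - {"travel":[0,0,-0.06],"angular":[0,0,0],"gripper":0.33}
    - {"travel":[0,0,-0.08],"angular":[0,0,0],"gripper":0.33}
    - {"travel":[0,0,-0.08],"angular":[0,0,0],"gripper":0.33}

```text
t: 2.8
tool_pos: [0.5508, 0.1954, 0.1026]
tool_rot: [-0.048, -3.137, 0.002]
contact_force: [0.9, 0.2, 0.1]
opening: 0.028
grip_force: 0.0
```

Request:
step_arm:
  targets:
    - {"travel":[0,0,0],"angular":[0,0,0],"gripper":0.2}
    - {"travel":[0,0,0],"angular":[0,0,0],"gripper":0.1}
    - {"travel":[0,0,0],"angular":[0,0,0],"gripper":0}
    - {"travel":[0,0,0],"angular":[0,0,0],"gripper":0}
    - {"travel":[0,0,0],"angular":[0,0,0],"gripper":0}
    - {"travel":[0,0,0],"angular":[0,0,0],"gripper":0}
    - {"travel":[0,0,0],"angular":[0,0,0],"gripper":0}
  squeeze: 30

```text
t: 3.5
tool_pos: [0.5526, 0.1956, 0.1056]
tool_rot: [0.048, 3.141, -0.0]
contact_force: [-0.4, -1.0, 0.1]
opening: 0.008
grip_force: 29.2
```

Request:
step_arm:
  targets:
    - {"travel":[0,-0.01,0],"angular":[0,0,0],"gripper":0}
    - {"travel":[0.001,-0.025,0],"angular":[0,0,0],"gripper":0}
    - {"travel":[0.001,-0.045,0],"angular":[0,0,0],"gripper":0}
    - {"travel":[0.002,-0.065,0],"angular":[0,0,0],"gripper":0}
    - {"travel":[0.002,-0.085,0],"angular":[0,0,0],"gripper":0}
    - {"travel":[0.003,-0.105,0],"angular":[0,0,0],"gripper":0}
    - {"travel":[0.004,-0.125,0],"angular":[0,0,0],"gripper":0}
    - {"travel":[0.004,-0.145,0],"angular":[0,0,0],"gripper":0}
    - {"travel":[0.005,-0.165,0],"angular":[0,0,0],"gripper":0}
    - {"travel":[0.005,-0.185,0],"angular":[0,0,0],"gripper":0}

```text
t: 4.5
tool_pos: [0.5556, 0.0838, 0.1056]
tool_rot: [0.048, 3.141, 0.0]
contact_force: [-0.2, 5.8, 3.6]
opening: 0.0078
grip_force: 29.6
```

Request:
step_arm:
  targets:
    - {"travel":[0.001,-0.02,0],"angular":[0,0,0],"gripper":0}
    - {"travel":[0.001,-0.04,0],"angular":[0,0,0],"gripper":0}
    - {"travel":[0.002,-0.06,0],"angular":[0,0,0],"gripper":0}
    - {"travel":[0.002,-0.08,0],"angular":[0,0,0],"gripper":0}
    - {"travel":[0.003,-0.1,0],"angular":[0,0,0],"gripper":0}
    - {"travel":[0.004,-0.12,0],"angular":[0,0,0],"gripper":0}
    - {"travel":[0.004,-0.14,0],"angular":[0,0,0],"gripper":0}
    - {"travel":[0.005,-0.155,0],"angular":[0,0,0],"gripper":0}
    - {"travel":[0.005,-0.167,0],"angular":[0,0,0],"gripper":0}
    - {"travel":[0.005,-0.167,0],"angular":[0,0,0],"gripper":0}

```text
t: 5.5
tool_pos: [0.5584, -0.0172, 0.1056]
tool_rot: [0.049, 3.141, -0.003]
contact_force: [-0.3, 0.2, 3.6]
opening: 0.0072
grip_force: 29.7
```

Request:
step_arm:
  targets:
    - {"travel":[0,0,0],"angular":[0,0,0],"gripper":0.33}
    - {"travel":[0,0,0],"angular":[0,0,0],"gripper":0.33}
    - {"travel":[0,0,0],"angular":[0,0,0],"gripper":0.33}
    - {"travel":[0,0,0],"angular":[0,0,0],"gripper":0.33}
    - {"travel":[0,0,0.03],"angular":[0,0,0],"gripper":0.33}
    - {"travel":[0,0,0.07],"angular":[0,0,0],"gripper":0.33}
    - {"travel":[0,0,0.14],"angular":[0,0,0],"gripper":0.33}
    - {"travel":[0,0,0.21],"angular":[0,0,0],"gripper":0.33}
    - {"travel":[0,0,0.28],"angular":[0,0,0],"gripper":0.33}
    - {"travel":[0,0,0.34],"angular":[0,0,0],"gripper":0.33}

```text
t: 6.5
tool_pos: [0.5585, -0.0154, 0.3118]
tool_rot: [0.048, 3.14, -0.001]
contact_force: [0.5, 0.3, 0.4]
opening: 0.0287
grip_force: 0.0
```

Request:
step_arm:
  targets:
    - {"travel":[-0.06,0.03,0.04],"angular":[0,0,-0.1],"gripper":0.5}
    - {"travel":[-0.12,0.06,0.08],"angular":[0,0,-0.2],"gripper":0.8}
    - {"travel":[-0.18,0.09,0.08],"angular":[0,0,-0.3],"gripper":0.8}
    - {"travel":[-0.24,0.11,0.08],"angular":[0,0,-0.36],"gripper":0.8}
    - {"travel":[-0.3,0.11,0.08],"angular":[0,0,-0.36],"gripper":0.8}
    - {"travel":[-0.3,0.11,0.08],"angular":[0,0,-0.36],"gripper":0.8}
    - {"travel":[-0.3,0.11,0.08],"angular":[0,0,-0.36],"gripper":0.8}

```text
t: 7.2
tool_pos: [0.3782, 0.0506, 0.3576]
tool_rot: [0.489, 3.101, -0.0]
contact_force: [0.5, 0.2, -0.4]
opening: 0.068
grip_force: 0.0
```

```bash
python3 - <<'E'
from h import *
t=cam("top"); s=cam("scene")
crop(t,245,140,110,100,4,"t2.png"); crop(s,205,235,40,40,10,"s2.png"); crop(s,220,130,90,80,5,"s3.png")
a=np.hstack([cv2.imread("pics/t2.png")[:400],cv2.resize(cv2.imread("pics/s2.png")[:300,:340],(340,400))[:, :340]]) if 0 else None
x=np.zeros((600,800,3),np.uint8)
x[:300,:330]=cv2.resize(cv2.imread("pics/t2.png"),(330,300)); x[:400,330:780]=cv2.imread("pics/s3.png"); 
cv2.imwrite("pics/p2.png",x)
print(ctrl.get_obs()["tool_pos"])
E
```

```text
[0.37885642 0.05042306 0.35705836]
```

View pics/p2.png

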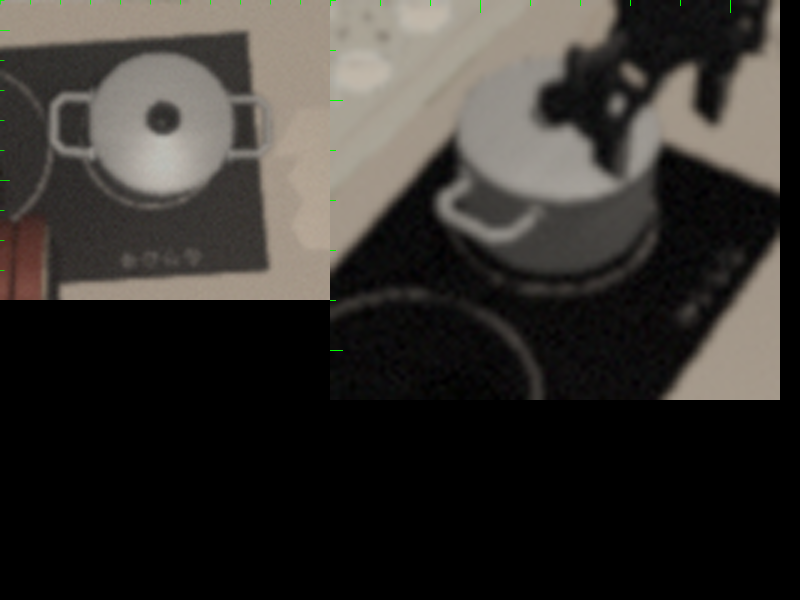

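View pics/s2.png

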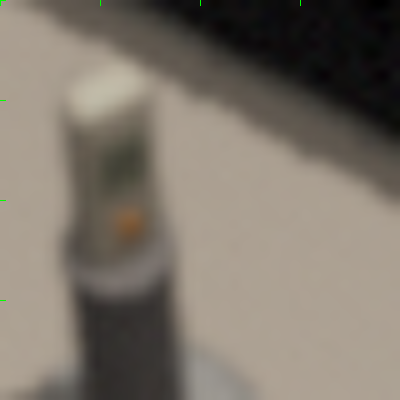

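The pan now sits inside the small ring: the knob is at (163,118) in the left crop and a ring arc shows all round the base. The thermometer is unmoved, with its top at (105,88) and the long edge of its top face rising to the right.

```bash
python3 - <<'E'
from h import *
np.set_printoptions(precision=4,suppress=True)
t=cam("top"); s=cam("scene")
k=(245+163.5/3-.5,140+118.5/3-.5)
print("knob",onz(t,k,.17),k)
g=cv2.cvtColor(t[0],cv2.COLOR_RGB2GRAY).astype(float)
u,v=map(round,k); w=np.clip(90-g[v-7:v+8,u-7:u+8],0,None); yy,xx=np.mgrid[v-7:v+8,u-7:u+8]
c=((w*xx).sum()/w.sum(),(w*yy).sum()/w.sum()); print("centroid",c,onz(t,c,.165))
# thermometer top face: brightest pixels, in metric top plane
g=cv2.cvtColor(s[0],cv2.COLOR_RGB2GRAY).astype(float)
P=[];W=[]
for y in range(239,250):
  for x in range(208,224):
    q=g[y,x]-175
    if q>0: P.append(onz(s,(x,y),.218)[:2]);W.append(q)
P=np.array(P);W=np.array(W); print(g[240:250,208:224].astype(int))
m=np.average(P,axis=0,weights=W); C=np.cov(P.T,aweights=W); e,V=np.linalg.eigh(C); print(m,np.sqrt(e),V[:,1])
E
```

```text
knob [ 0.556  -0.1315  0.17  ] (299.0, 179.0)
centroid (np.float64(299.07977437550363), np.float64(178.81788879935536)) [ 0.5574 -0.1323  0.165 ]
[[160 160 160 160 159 156 156 151 140 122 107  94  91  90  89  84]
 [161 161 161 159 158 159 160 165 166 158 142 116 102  95  91  89]
 [160 161 160 157 157 164 171 177 180 178 167 147 130 112 102  94]
 [160 161 159 159 166 177 182 185 185 182 173 158 146 140 131 110]
 [160 159 157 157 172 183 185 184 181 173 160 147 145 153 151 136]
 [162 159 152 146 165 177 179 174 162 149 135 128 142 156 158 153]
 [161 159 147 134 146 160 159 146 134 124 114 117 139 157 160 160]
 [161 159 147 125 120 129 127 120 113 109 103 111 137 156 161 160]
 [161 159 148 122 101 102 105 106 102  96  91 102 131 156 161 161]
 [162 159 149 123  95  94  97  92  86  78  78  93 129 154 161 162]]
[0.4374 0.3303] [0.0021 0.0041] [0.4129 0.9108]
```

Request:
step_arm:
  targets:
    - {"travel":[0.02,0.08,0],"angular":[0,0,-0.06],"gripper":0.7}
    - {"travel":[0.035,0.16,0],"angular":[0,0,-0.06],"gripper":0.7}
    - {"travel":[0.05,0.24,0],"angular":[0,0,-0.06],"gripper":0.7}
    - {"travel":[0.07,0.32,0],"angular":[0,0,-0.06],"gripper":0.7}
    - {"travel":[0.085,0.4,0],"angular":[0,0,-0.06],"gripper":0.7}
    - {"travel":[0.098,0.463,0],"angular":[0,0,-0.06],"gripper":0.7}
    - {"travel":[0.098,0.463,0],"angular":[0,0,-0.06],"gripper":0.7}
    - {"travel":[0.098,0.463,-0.05],"angular":[0,0,-0.06],"gripper":0.7}
    - {"travel":[0.098,0.463,-0.1],"angular":[0,0,-0.06],"gripper":0.7}
    - {"travel":[0.098,0.463,-0.1],"angular":[0,0,-0.06],"gripper":0.7}

```text
t: 8.4
tool_pos: [0.4357, 0.3269, 0.2912]
tool_rot: [-0.563, -3.083, 0.011]
contact_force: [-0.7, 0.4, -0.7]
opening: 0.0601
grip_force: 0.0
```

Request:
step_arm:
  targets:
    - {"travel":[0,0,-0.03],"angular":[0,0,0],"gripper":0.7}
    - {"travel":[0,0,-0.06],"angular":[0,0,0],"gripper":0.7}
    - {"travel":[0,0,-0.09],"angular":[0,0,0],"gripper":0.7}
    - {"travel":[0,0,-0.12],"angular":[0,0,0],"gripper":0.7}
    - {"travel":[0,0,-0.15],"angular":[0,0,0],"gripper":0.7}
    - {"travel":[0,0,-0.18],"angular":[0,0,0],"gripper":0.7}
    - {"travel":[0,0,-0.21],"angular":[0,0,0],"gripper":0.7}
    - {"travel":[0,0,-0.22],"angular":[0,0,0],"gripper":0.7}
    - {"travel":[0,0,-0.22],"angular":[0,0,0],"gripper":0.7}
    - {"travel":[0,0,-0.22],"angular":[0,0,0],"gripper":0.7}

```text
t: 9.4
tool_pos: [0.4381, 0.3286, 0.1668]
tool_rot: [0.563, 3.089, 0.002]
contact_force: [-0.0, 1.0, 0.7]
opening: 0.0598
grip_force: 0.0
```

Request:
step_arm:
  targets:
    - {"travel":[0,0,0],"angular":[0,0,0],"gripper":0.5}
    - {"travel":[0,0,0],"angular":[0,0,0],"gripper":0.4}
    - {"travel":[0,0,0],"angular":[0,0,0],"gripper":0.34}
    - {"travel":[0,0,0],"angular":[0,0,0],"gripper":0.3}
    - {"travel":[0,0,0],"angular":[0,0,0],"gripper":0.26}
    - {"travel":[0,0,0],"angular":[0,0,0],"gripper":0.2}
    - {"travel":[0,0,0],"angular":[0,0,0],"gripper":0.1}
    - {"travel":[0,0,0],"angular":[0,0,0],"gripper":0.1}
    - {"travel":[0,0,0],"angular":[0,0,0],"gripper":0.1}
    - {"travel":[0,0,0],"angular":[0,0,0],"gripper":0.1}
  squeeze: 40

```text
t: 10.4
tool_pos: [0.4375, 0.3285, 0.1658]
tool_rot: [0.563, 3.09, 0.001]
contact_force: [1.2, 0.9, 3.0]
opening: 0.0254
grip_force: 39.2
```

Request:
step_arm:
  targets:
    - {"travel":[0,0,0.02],"angular":[0,0,0],"gripper":0.1}
    - {"travel":[0,0,0.06],"angular":[0,0,0],"gripper":0.1}
    - {"travel":[0,0,0.1],"angular":[0,0,0],"gripper":0.1}
    - {"travel":[0,0,0.14],"angular":[0,0,0],"gripper":0.1}
    - {"travel":[0,0,0.18],"angular":[0,0,0],"gripper":0.1}
    - {"travel":[0,0,0.22],"angular":[0,0,0],"gripper":0.1}
    - {"travel":[0,0,0.26],"angular":[0,0,0],"gripper":0.1}
    - {"travel":[0,0,0.3],"angular":[0,0,0],"gripper":0.1}
    - {"travel":[0,0,0.33],"angular":[0,0,0],"gripper":0.1}
    - {"travel":[0,0,0.33],"angular":[0,0,0],"gripper":0.1}

```text
t: 11.4
tool_pos: [0.4378, 0.3287, 0.3667]
tool_rot: [0.562, 3.087, 0.005]
contact_force: [-0.4, 0.3, 0.2]
opening: 0.025
grip_force: 39.4
```

```bash
python3 - <<'E'
from h import *
t=cam("top"); s=cam("scene")
p=ctrl.get_obs()["tool_pos"]; print(p)
for c in (t,s): print(proj(c,p), proj(c,p-[0,0,.145]))
u,v=proj(s,p-[0,0,.06]).astype(int); x0,y0=u-35,v-35; print("scene",x0,y0)
crop(s,x0,y0,70,75,8,"s4.png")
E
```

```text
[0.4369984  0.32818632 0.3626916 ]
[129.40543565 215.79901481] [146.97383167 219.46765127]
[212.18738176 212.31188286] [215.51010554 243.01874377]
scene 178 190
```

View pics/s4.png

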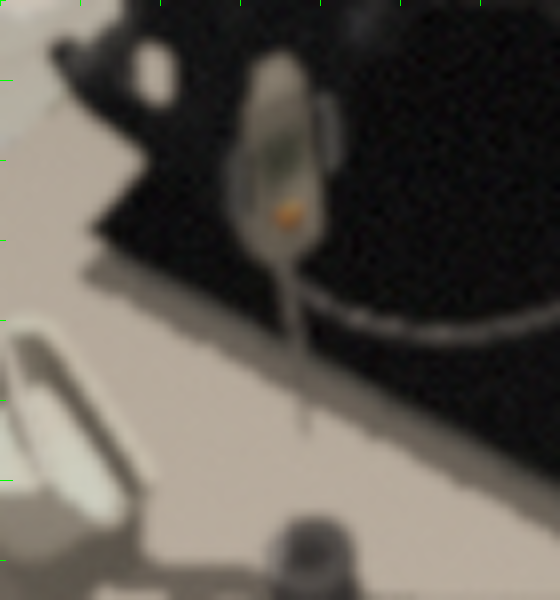

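The thermometer hangs straight. Its tip is at (305,435) in the crop, within a pixel of the point predicted straight below the TCP. Next I'll carry it over to the knob.

Request:
step_arm:
  targets:
    - {"travel":[0.015,-0.06,0],"angular":[0,0,0],"gripper":0.1}
    - {"travel":[0.03,-0.13,0],"angular":[0,0,0],"gripper":0.1}
    - {"travel":[0.05,-0.2,0],"angular":[0,0,0],"gripper":0.1}
    - {"travel":[0.07,-0.27,0],"angular":[0,0,0],"gripper":0.1}
    - {"travel":[0.09,-0.34,0],"angular":[0,0,0],"gripper":0.1}
    - {"travel":[0.11,-0.41,0],"angular":[0,0,0],"gripper":0.1}
    - {"travel":[0.13,-0.48,0],"angular":[0,0,0],"gripper":0.1}
    - {"travel":[0.14,-0.55,0],"angular":[0,0,0],"gripper":0.1}
    - {"travel":[0.16,-0.62,0],"angular":[0,0,0],"gripper":0.1}
    - {"travel":[0.175,-0.68,0],"angular":[0,0,0],"gripper":0.1}

```text
t: 12.5
tool_pos: [0.5416, -0.0817, 0.3607]
tool_rot: [-0.564, -3.087, -0.0]
contact_force: [0.3, -0.1, -0.0]
opening: 0.0255
grip_force: 39.5
```

Request:
step_arm:
  targets:
    - {"travel":[0.015,-0.05,0],"angular":[0,0,0],"gripper":0.1}
    - {"travel":[0.022,-0.087,0],"angular":[0,0,0],"gripper":0.1}
    - {"travel":[0.022,-0.087,-0.02],"angular":[0,0,0],"gripper":0.1}
    - {"travel":[0.022,-0.087,-0.05],"angular":[0,0,0],"gripper":0.1}
    - {"travel":[0.022,-0.087,-0.05],"angular":[0,0,0],"gripper":0.1}
    - {"travel":[0.022,-0.087,-0.05],"angular":[0,0,0],"gripper":0.1}

```text
t: 13.1
tool_pos: [0.5546, -0.1306, 0.3314]
tool_rot: [-0.56, -3.088, -0.001]
contact_force: [0.2, -0.3, -0.7]
opening: 0.025
grip_force: 39.6
```

```bash
python3 - <<'E'
from h import *
np.set_printoptions(precision=4,suppress=True)
t=cam("top"); s=cam("scene")
o=ctrl.get_obs(); p=o["tool_pos"]; print(p,o["tool_rot"])
print("prev tip scene",onz(s,(215.7,243.9),.2175))
x0,y0=(proj(s,[.556,-.1315,.18])-[35,40]).astype(int); print(x0,y0,(proj(s,p-[0,0,.146])-[x0,y0])*8,(proj(s,[.556,-.1315,.17])-[x0,y0])*8)
crop(s,x0,y0,70,70,8,"s5.png")
E
```

```text
[ 0.5554 -0.131   0.3336] [0.5611 3.0907 0.0001]
prev tip scene [0.4348 0.3302 0.2175]
230 106 [288.6671 311.4497] [286.7782 338.2041]
```

View pics/s5.png

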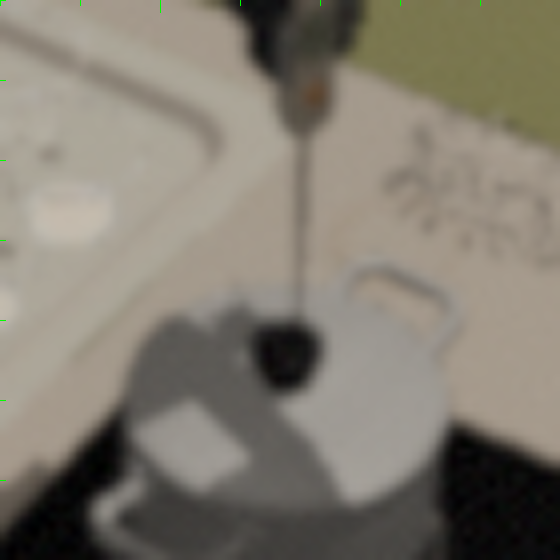

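The probe ends near (298,315), and the knob blob is centred near (286,355). That leaves a small offset to the right, which I'll measure to sub-pixel.

```bash
python3 - <<'E'
from h import *
np.set_printoptions(precision=4,suppress=True)
s=cam("scene"); x0,y0=230,106
g=cv2.cvtColor(s[0],cv2.COLOR_RGB2GRAY).astype(float)
print(g[y0+34:y0+52,x0+28:x0+46].astype(int))
rows=np.arange(y0+20,y0+38)
cs=[]
for y in rows:
    r=g[y,x0+33:x0+43]; b=np.interp(np.arange(10),[0,9],[r[0],r[-1]]); w=np.clip(b-r-4,0,None); cs.append((w*np.arange(x0+33,x0+43)).sum()/w.sum())
f=np.polyfit(rows,cs,1); print("probe line",f,np.polyval(f,y0+39))
w=np.clip(75-g[y0+38:y0+51,x0+29:x0+43],0,None); yy,xx=np.mgrid[y0+38:y0+51,x0+29:x0+43]
print("knob",(w*xx).sum()/w.sum(),(w*yy).sum()/w.sum())
p=ctrl.get_obs()["tool_pos"]
K=np.array([.556,-.1315,0])
for z in (.13,.15,.16,.17,.19,.22,.26): print(z,proj(s,K+[0,0,z]))
J=[proj(s,K+[.001,0,.18])-proj(s,K+[0,0,.18]),proj(s,K+[0,.001,.18])-proj(s,K+[0,0,.18])]; print("px/mm",J,p)
E
```

```text
[[154 153 153 155 153 154 154 152 141 129 147 154 154 151 149 147 136 129]
 [150 144 148 150 150 150 151 148 138 128 145 150 152 152 151 142 137 141]
 [149 142 144 146 148 148 147 146 136 127 142 149 150 151 151 139 144 151]
 [142 134 132 140 146 147 147 145 136 127 143 148 150 149 148 143 147 150]
 [122 112 110 125 139 142 142 141 131 126 142 148 149 149 148 148 148 148]
 [ 99  93  93 103 113 117 117 114 107 110 130 143 148 149 148 149 149 149]
 [ 89  87  87  83  78  73  73  70  64  77 101 125 143 149 149 149 150 151]
 [ 89  86  83  71  50  36  33  32  31  39  60  94 128 147 150 151 151 152]
 [ 89  87  80  58  35  20  15  14  11  18  33  65 111 145 151 152 152 154]
 [ 89  91  85  56  29  19  14  16  17  18  26  57 106 144 153 155 154 154]
 [ 91  99 101  67  28  15  18  20  23  22  28  60 110 146 154 156 156 155]
 [ 90  98  98  76  38  11  15  20  25  27  36  78 125 149 155 156 156 155]
 [ 91  92  90  79  51  23  11  14  21  25  53 102 140 154 157 156 155 155]
 [ 90  89  90  85  69  40  19  15  19  35  79 124 150 156 157 156 155 155]
 [ 90  90  90  88  79  62  45  45  55  75 111 143 155 157 157 155 155 156]
 [ 90  92  92  91  86  81  84  92 108 128 142 154 158 156 156 155 155 155]
 [ 90  91  90  92  90  92 106 126 141 152 156 157 156 156 155 156 156 155]
 [ 92  91  92  92  92  96 107 129 147 156 157 157 156 155 156 156 155 156]]
probe line [ -0.0334 271.467 ] 266.6258730218154
knob 264.9419944378228 150.03138657131507
0.13 [265.4737 155.9857]
0.15 [265.6586 152.1694]
0.16 [265.7525 150.2323]
0.17 [265.8473 148.2755]
0.19 [266.0398 144.3016]
0.22 [266.3362 138.1851]
0.26 [266.7461 129.7256]
px/mm [array([-0.228, -0.105]), array([-0.1453,  0.1531])] [ 0.5556 -0.1312  0.3341]
```

Request:
step_arm:
  targets:
    - {"travel":[0.0065,0.0015,0],"angular":[0,0,0],"gripper":0.1}
    - {"travel":[0.0065,0.0015,0],"angular":[0,0,0],"gripper":0.1}
    - {"travel":[0.0065,0.0015,-0.01],"angular":[0,0,0],"gripper":0.1}
    - {"travel":[0.0065,0.0015,-0.02],"angular":[0,0,0],"gripper":0.1}
    - {"travel":[0.0065,0.0015,-0.03],"angular":[0,0,0],"gripper":0.1}
    - {"travel":[0.0065,0.0015,-0.04],"angular":[0,0,0],"gripper":0.1}
    - {"travel":[0.0065,0.0015,-0.05],"angular":[0,0,0],"gripper":0.1}
    - {"travel":[0.0065,0.0015,-0.06],"angular":[0,0,0],"gripper":0.1}
    - {"travel":[0.0065,0.0015,-0.06],"angular":[0,0,0],"gripper":0.1}

```text
t: 14.15
tool_pos: [0.559, -0.131, 0.2959]
tool_rot: [-0.563, -3.089, 0.0]
contact_force: [0.8, -0.6, -0.2]
opening: 0.0253
grip_force: 39.5
```

Request:
step_arm:
  targets:
    - {"travel":[0,0,-0.01],"angular":[0,0,0],"gripper":0.1}
    - {"travel":[0,0,-0.02],"angular":[0,0,0],"gripper":0.1}
    - {"travel":[0,0,-0.03],"angular":[0,0,0],"gripper":0.1}
    - {"travel":[0,0,-0.04],"angular":[0,0,0],"gripper":0.1}
    - {"travel":[0,0,-0.05],"angular":[0,0,0],"gripper":0.1}
    - {"travel":[0,0,-0.05],"angular":[0,0,0],"gripper":0.1}

```text
t: 14.75
tool_pos: [0.559, -0.131, 0.2659]
tool_rot: [-0.563, -3.089, 0.0]
contact_force: [1.0, -2.1, -2.1]
opening: 0.0251
grip_force: 39.5
```

Request:
step_arm:
  targets:
    - {"travel":[0.001,-0.002,-0.01],"angular":[0,0,0],"gripper":0.1}
    - {"travel":[0.001,-0.002,-0.02],"angular":[0,0,0],"gripper":0.1}
    - {"travel":[0.001,-0.002,-0.03],"angular":[0,0,0],"gripper":0.1}
    - {"travel":[0.001,-0.002,-0.04],"angular":[0,0,0],"gripper":0.1}
    - {"travel":[0.001,-0.002,-0.05],"angular":[0,0,0],"gripper":0.1}
    - {"travel":[0.001,-0.002,-0.06],"angular":[0,0,0],"gripper":0.1}
    - {"travel":[0.001,-0.002,-0.07],"angular":[0,0,0],"gripper":0.1}
    - {"travel":[0.001,-0.002,-0.08],"angular":[0,0,0],"gripper":0.1}
    - {"travel":[0.001,-0.002,-0.08],"angular":[0,0,0],"gripper":0.1}

```text
t: 15.65
tool_pos: [0.5593, -0.132, 0.218]
tool_rot: [-0.563, -3.089, -0.001]
contact_force: [0.2, -0.1, -0.6]
opening: 0.0254
grip_force: 39.6
```

Request:
step_arm:
  targets:
    - {"travel":[0,0,-0.006],"angular":[0,0,0],"gripper":0.1}
    - {"travel":[0,0,-0.012],"angular":[0,0,0],"gripper":0.1}
    - {"travel":[0,0,-0.018],"angular":[0,0,0],"gripper":0.1}
    - {"travel":[0,0,-0.022],"angular":[0,0,0],"gripper":0.1}
    - {"travel":[0,0,-0.026],"angular":[0,0,0],"gripper":0.1}
    - {"travel":[0,0,-0.026],"angular":[0,0,0],"gripper":0.1}

```text
t: 16.25
tool_pos: [0.5597, -0.1321, 0.2032]
tool_rot: [-0.563, -3.09, -0.0]
contact_force: [0.2, -0.5, -0.3]
opening: 0.0251
grip_force: 39.6
```

Request:
step_arm:
  targets:
    - {"travel":[0,0,-0.002],"angular":[0,0,0],"gripper":0.1}
    - {"travel":[0,0,-0.004],"angular":[0,0,0],"gripper":0.1}
    - {"travel":[0,0,-0.006],"angular":[0,0,0],"gripper":0.1}
    - {"travel":[0,0,-0.006],"angular":[0,0,0],"gripper":0.1}

```text
t: 16.65
tool_pos: [0.5598, -0.1322, 0.1999]
tool_rot: [-0.563, -3.09, -0.0]
contact_force: [0.6, -0.0, -0.2]
opening: 0.0254
grip_force: 39.6
```

Request:
step_arm:
  targets:
    - {"travel":[0,0,-0.002],"angular":[0,0,0],"gripper":0.1}
    - {"travel":[0,0,-0.004],"angular":[0,0,0],"gripper":0.1}
    - {"travel":[0,0,-0.004],"angular":[0,0,0],"gripper":0.1}

```text
t: 16.95
tool_pos: [0.5602, -0.1325, 0.199]
tool_rot: [0.563, 3.09, -0.001]
contact_force: [-1.5, -0.3, 4.7]
opening: 0.0252
grip_force: 40.2
```

It's seated, with 4.7 N of contact. I'll release it and retreat straight up.

Request:
step_arm:
  targets:
    - {"travel":[0,0,0],"angular":[0,0,0],"gripper":0.32}
    - {"travel":[0,0,0],"angular":[0,0,0],"gripper":0.36}
    - {"travel":[0,0,0],"angular":[0,0,0],"gripper":0.45}
    - {"travel":[0,0,0],"angular":[0,0,0],"gripper":0.7}
    - {"travel":[0,0,0],"angular":[0,0,0],"gripper":0.7}
    - {"travel":[0,0,0],"angular":[0,0,0],"gripper":0.7}

```text
t: 17.55
tool_pos: [0.5599, -0.1322, 0.1976]
tool_rot: [-0.563, -3.091, -0.0]
contact_force: [0.5, 0.3, 0.3]
opening: 0.0595
grip_force: 0.0
```

Request:
step_arm:
  targets:
    - {"travel":[0,0,0.02],"angular":[0,0,0],"gripper":0.7}
    - {"travel":[0,0,0.05],"angular":[0,0,0],"gripper":0.7}
    - {"travel":[0,0,0.1],"angular":[0,0,0],"gripper":0.7}
    - {"travel":[0,0,0.16],"angular":[0,0,0],"gripper":0.7}
    - {"travel":[0,0,0.23],"angular":[0,0,0],"gripper":0.7}
    - {"travel":[-0.07,0.03,0.25],"angular":[0,0,0],"gripper":0.7}
    - {"travel":[-0.14,0.06,0.25],"angular":[0,0,0],"gripper":0.7}
    - {"travel":[-0.2,0.1,0.25],"angular":[0,0,0],"gripper":0.7}
    - {"travel":[-0.24,0.16,0.25],"angular":[0,0,0],"gripper":0.7}
    - {"travel":[-0.24,0.22,0.25],"angular":[0,0,0],"gripper":0.7}

```text
t: 18.55
tool_pos: [0.414, 0.0005, 0.3496]
tool_rot: [0.566, 3.086, -0.0]
contact_force: [0.7, -0.1, -0.3]
opening: 0.0594
grip_force: 0.0
```

```bash
python3 - <<'E'
from h import *
t=cam("top"); s=cam("scene")
crop(t,245,140,110,100,4,"t6.png"); crop(s,225,95,90,100,6,"s6.png")
a=cv2.resize(cv2.imread("pics/s6.png"),(360,400)); b=cv2.imread("pics/t6.png")
cv2.imwrite("pics/p6.png",np.hstack([b,a])); print(ctrl.get_obs()["tool_pos"])
# model check: knob mouth and handle top
k=onz(t,(0,0),0)
for c,(x0,y0) in((t,(245,140)),(s,(225,95))): print((proj(c,[.558,-.131,.166])-[x0,y0]+.5)*4,(proj(c,[.558,-.131,.251])-[x0,y0]+.5)*4)
E
```

```text
[0.41524183 0.00256812 0.34949036]
[216.77312315 156.33167814] [228.61789981 135.60760384]
[163.13778147 217.70934001] [166.41464945 148.10517006]
```

View pics/p6.png

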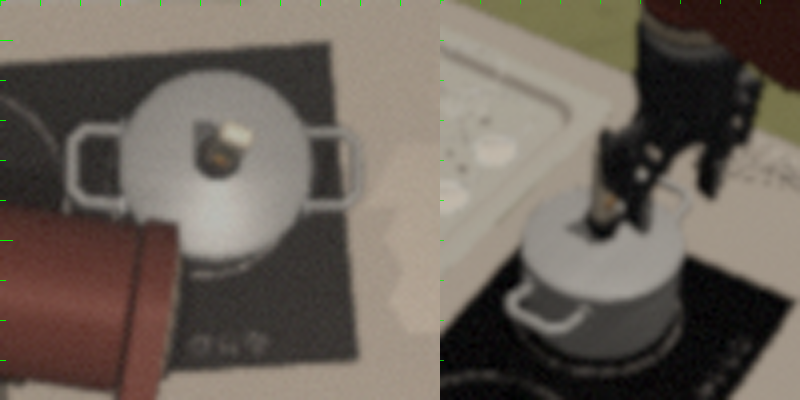

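The pan sits centred in the small ring, unchanged since the slide. The thermometer stands upright in the knob: its white top is at (236,133) in the top view, close to the (229,136) predicted for fully home. The gripper is clear, so I'll hand in.

```bash
python3 -c "
from station import ctrl
print(ctrl.finish_job())"
```

```text
the job is handed in; nothing more can be done
None
```

The job is handed in at about 19 s of the 67 s allowed: the pan was slid, never lifted, onto the small ring, and the thermometer is seated in the lid knob and released, leaning at most about 0.06 rad; I never moved near the spice pot, timer or whisk, but did not re-check them at the end.

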